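# Bring the ball dish round and hold it at the chute

## Task

On the garage bench a shallow steel dish with a loose bearing ball in it stands on a turntable, under a clear guard. Swing the turntable (it has an upright peg) anticlockwise until it meets its stop, then pick up the dish (it has a basket handle) and carry it, turned about a quarter turn, to the upper end of the chute, so that the tip of its pouring lip is above the chute's mouth and points straight down the chute. Keep the ball in the middle of the dish all the way, leave the tools and parts lying around alone, and finish while still holding the dish level and still there, a few centimetres above the chute floor and touching neither chute nor turntable: do not pour and do not put it down.

Things in the scene. Friction and masses are not known exactly. Their poses are not given: they have to be found in the camera images.
- station: Fixed turntable station, yaw varies; origin on the turning axis at bench level. Its round table (radius 160 mm, black rubber top 40 mm up) turns. A fixed clear flat guard covers its +x side (x 47 to 207, y -92 to 92 mm, underside 145, top 151 mm above the bench; two posts at x 200, y +-88). The dish starts under the guard, centre about 85 mm from the axis along station +x.
- turn_axis (a point): Point on the turntable's axis at the height of its rubber top (40 mm above the bench).
- turntable (a joint): Angle of the turntable, rad, growing anticlockwise seen from above; it starts between -0.2 and 0.2, and its hard stop is at 2.094 (120 degrees). It turns stiffly (about 2 N at the peg) and stays where it is left. The dish rides on it by friction.
- peg_top (a point): Top of the upright steel peg on the turntable, 16 mm diameter, 125 mm from the axis; the top is 130 mm above the bench, the peg stands on a low collar 46 mm above the bench. At joint angle 0 it stands 120 degrees anticlockwise from station +x (so it ends 240 degrees from it).
- dish: Loose steel dish, 0.2 to 0.3 kg, 123 mm across, origin at the centre of its underside. Floor rises outward at just 6 degrees from 7 mm at the centre; rim top 20 mm up, open at dish +x where a pouring lip 34 mm wide sticks out. Basket handle along y: flat legs at y +-62 mm and a straight bar. Once the table is at its stop, the lip points about a quarter turn anticlockwise of the chute's direction.
- dish_bar (a point): Middle of the handle's bar, 78 mm above the dish's underside, straight above its centre. The bar runs along dish y, 124 mm between the legs; it is 10 mm wide and 14 mm high (top 85 mm above the underside). Free below it except for the ball.
- dish_lip (a point): Tip of the pouring lip: dish x +79 mm, 13 mm above the dish's underside.
- dish_seat (a point): Where the ball's centre lies when it rests in the middle of the dish (19 mm above the dish's underside).
- ball_center (a point): Centre of the loose steel bearing ball, 24 mm diameter, 57 g.
- chute: Fixed straight aluminium chute, origin on the bench below its upper end; it runs down along its +x, 200 mm long, 60 mm wide inside, side walls 18 mm high, floor 130 mm above the bench at the upper end and 100 mm at the lower, over a tin on a bench scale. Its upper end (towards the robot) is open.
- chute_mouth (a point): The chute's mouth: middle of the chute floor, 15 mm in from the upper end, 128 mm above the bench.
- wrench: Loose wrench, 190 mm, bystander.
- caliper: Loose brake caliper, 105 x 100 x 64 mm, bystander.
- multimeter: Loose yellow multimeter, 150 x 80 x 44 mm, bystander.
- socket: Loose deep socket standing upright, 32 mm diameter, 50 mm tall, bystander.
Things that resemble listed ones, but are neither listed nor needed, are in the scene too. Several things have the shape of the dish; the one meant has the colours described above.

How it is judged:
On the way, in this order (a step that is already met when the one before it is completed fails the run):
1. the turntable is turned to its stop with the dish still standing on it and the ball in its middle (value of joint turntable above 2.03 rad and z of dish in the frame of turn_axis below 0.008 m and distance between ball_center and dish_seat below 0.012 m), for 0.2 s.
2. the dish is lifted clear of the turntable by the gripper (z of dish in the frame of turn_axis above 0.02 m and contact force between the fingers and dish above 1 N and contact force between dish and station below 0.1 N), for 0.2 s.
At the end, for the whole second after the job is handed in: The gripper holds the dish still, level within 5 degrees, touching neither chute nor station; lip tip within 25 mm of the mouth sideways, 12 to 75 mm above it, pointing down the chute within 9 degrees; ball within 10 mm of the middle; turntable within 0.11 rad of its stop (value of joint turntable above 1.98 rad and horizontal distance between dish_lip and chute_mouth below 0.025 m and z of dish_lip in the frame of chute_mouth between 0.012 and 0.075 m and angle between the x axis of dish and the x axis of chute, either way round below 0.16 rad and x of dish in the frame of chute_mouth below -0.04 m and angle between dish's own z axis and vertical below 0.09 rad and distance between ball_center and dish_seat below 0.01 m and linear speed of dish below 0.02 m/s and angular speed of dish below 0.1 rad/s and contact force between the fingers and dish above 1 N and contact force between dish and station below 0.1 N and contact force between dish and chute below 0.1 N); the arm keeps its last pose, push and grip.
It fails at once if the ball leaves the middle of the dish (more than 25 mm off) (distance between ball_center and dish_seat above 0.025 m).
It fails at once if a bystander is disturbed (moved over 30 mm) (distance of any of wrench, caliper, multimeter, socket from where it was at the start of the episode above 0.03 m).
It also fails if it takes over 72 s, if anything falls off the work surface, if the arm or the gripper's body presses on something with over 40 N, if the wrist force passes 120 N, or if a joint passes its speed limit or range.

## Robot

A 7-joint arm with a two-finger parallel gripper is mounted at the origin on the work surface. World frame = base frame: x ahead of the robot, y to its left, z up, the work surface at z = 0. Lengths are in m, angles in rad, forces in N, time in s.
With the tool pointing down it reaches from about 0.4 to 0.875 m from the base axis. Payload 19.3 kg.
Tool frame: the origin (TCP) lies midway between the tips of the shut fingers; the grasp point (between the pads) lies 19 mm behind it; z points along the fingers, y is the line along which they close (so a half turn about z gives the same grasp; the last joint's range is limited). The gripper opens to 85 mm and grips with 20 to 120 N. Pads are 22 mm wide; open, the fingers measure 114 mm over their backs; the gripper's body (76 mm by 85 mm) begins 54 mm behind the grasp point. The pads swing forward as they close: fully open they stand 13 mm farther back than shut.
Start: joints at [1.048, 0.521, -0.036, 1.599, 0.021, 1.021, -0.113], TCP at [0.273, -0.562, 0.231] pointing down, gripper open.
Joint ranges: [-2.91, 2.91], [-0.3, 2.13], [-1.5, 1.42], [0.17, 2.43], [-1.26, 4.41], [0.16, 1.93], [-2.52, 2.52]. Speed limits (rad/s): [1.89, 1.89, 2.39, 2.39, 3.01, 3.01, 3.01].

## Interface

Orientations are given as a unit quaternion [x, y, z, w].
In Python, from plant import ctrl, read_camera, job, cut_out gives the robot as it stands.
- The arm moves only by the tool arm_command, never from a script. Its argument "motion" is one flat list of numbers, 7 for each row, row after row: the shift along the tool's x, y, z each as a share of 400 mm, from -1 to 1, then the turn, a rotation vector about the tool's x, y, z each as a share of 2 pi rad, from -1 to 1, then the opening, from 0 (shut) to 1 (fully open). In form: [x, y, z, rx, ry, rz, gripper, x, y, z, rx, ry, rz, gripper, ...]. A call has exactly 10 rows; each row is the pose to reach, as a shift and turn from the pose commanded when the call began, along the tool's axes at that moment, turning the shorter way round; what a row does not reach only later rows make up. A row lasts 1/10 s, in which the tool goes at most 50 mm and 8.59 degrees, less where a joint would pass 70% of its speed; a pose out of reach is approached as far as the arm can. A call with a number of a shift or a turn outside -1 to 1 is refused whole. A call with a gripper value outside its range is refused whole. The fingers move at their own pace and stop on an object; the grip force is fixed at half the most. Time passes only in rows, so rows that repeat a pose let the fingers close, or fill a call up. It gives the time, the measured TCP pose, the force, the opening and the grip force at its end, in the units of the state.
- ctrl.get_state(): the state, without advancing time (a new reading comes with each control period).
- read_camera(name): name is "scene" or "top"; returns a dict with "frame" (400x640x3 uint8, red, green, blue), "depth" (400x640 float32, m along the optical axis (not along the pixel's ray), 0 where there is no reading), "fx", "fy", "cx", "cy" (pixels), "world_to_cam" (4x4, takes a point from world to camera coordinates). Camera axes: x right, y down, z forward; pixel columns grow to the right and rows downward; lengths in m; the calibration is good to about 2 mm. A picture is of the moment at which its call begins.
- job.close_job(): hands the job in; it is judged then, once.
Trained networks look in a picture, given as the dict that the camera call returned (one of the last four; its "shot" number tells which), for a name from the list of things; names that differ only in an ending like _2 or _b are one class to them, and where a whole thing is asked for, a point or a joint stands for the part that bears it (a point fixed in the world has none). Each returns a list of dicts, best first, with "conf" (0 to 1); they miss things now and then, are a little off and sometimes report something else, mostly with a low value. They report only what shows in the picture. A call takes as long as a camera call. They do not tell look-alikes from the thing itself.
- cut_out(picture, label): "region" (400x640 bool, what is visible of it) and "bbox" ([left, top, right, bottom] in pixels, round what is visible of it).
The state is a dict: "time": time; "qpos": joint angles; "qvel": joint speeds; "joint_efforts": joint torques, N m; "tcp_pos": TCP position; "tcp_rot": TCP orientation; "force": force on the tool from outside, world axes, zero at the start; "torque": the same for the moment, N m; "finger_gap": opening from 0.0 (shut) to 1.0 (fully open); "gripper_force": force on a finger pad.
Only numpy, scipy, OpenCV 4.12 (cv2) and the standard library are available. Lean on these libraries where they do the work, as an engineer would, in place of code of your own. Each camera call takes 0.05 s, during which the arm holds its last target. There are 200 camera calls.

## Working session

There is one attempt and no reset: what is moved stays moved. The work goes in short steps, Python scripts to look and compute and a tool call to move; the robot and the scene stay as the last step left them, time stands still between calls to the robot, and variables do not carry over. Pictures are saved under pics/ and viewed, at most 10 in all, crops included, and the job is handed in when it is done.

Besides the shell and the picture viewer there is one more tool, called after "Call:" in YAML: its name, and indented under it one key for each argument. arm_command: Moves the arm, as the interface text tells. Shift numbers are shares of 400 mm and turn numbers shares of 2 pi rad, none past 1 either way. Its arguments: {"type":"object","properties":{"motion":{"type":"array","items":{"type":"number"}}},"required":["motion"]}

```bash
mkdir -p pics; ls
cat > h.py <<'E'
import numpy as np,cv2
from plant import ctrl,read_camera,job,cut_out
def cloud(p):
    d=p["depth"];v,u=np.mgrid[0:400,0:640]
    X=np.stack([(u-p["cx"])/p["fx"]*d,(v-p["cy"])/p["fy"]*d,d,np.ones_like(d)],-1)
    return (X@np.linalg.inv(p["world_to_cam"]).T)[...,:3]
def save(p,n,box=None,s=1):
    f=p["frame"][...,::-1]
    if box: f=f[box[1]:box[3],box[0]:box[2]]
    cv2.imwrite("pics/"+n,cv2.resize(f,None,fx=s,fy=s,interpolation=cv2.INTER_CUBIC))
E
python3 - <<'E'
from h import *
s=ctrl.get_state();print(s["tcp_pos"],s["tcp_rot"],s["time"])
for n in("scene","top"):
    p=read_camera(n);save(p,n+"0.png");c=cloud(p)
    print(n,np.linalg.inv(p["world_to_cam"])[:3,3].round(3),p["fx"])
    for l in["dish","station","turntable","peg_top","chute","ball_center","socket","multimeter","caliper","wrench"]:
        for r in cut_out(p,l)[:4]:
            m=r["region"]&(p["depth"]>0); print(l,round(r["conf"],2),r["bbox"],np.median(c[m],0).round(3) if m.any() else None, np.percentile(c[m],98,axis=0).round(3) if m.any() else None)
E
```

```text
pics
[ 0.27326685 -0.56174208  0.2307428 ] [ 9.74478306e-01  2.24481040e-01 -1.64742702e-04 -5.16446599e-04] 0.0
scene [1.107 0.467 0.698] 404.68462364336085
dish 0.7 [470.7, 203.9, 530.0, 259.7] [0.292 0.266 0.013] [0.358 0.325 0.086]
dish 0.63 [324.6, 140.6, 366.7, 177.8] [ 0.275 -0.238  0.014] [ 0.34  -0.174  0.086]
dish 0.57 [256.4, 230.0, 310.5, 267.5] [ 0.695 -0.055  0.052] [ 0.746 -0.017  0.085]
station 0.87 [208.2, 188.2, 374.4, 312.5] [ 0.687 -0.047  0.041] [0.817 0.076 0.152]
turntable 0.77 [249.5, 190.8, 375.9, 287.5] [ 0.589 -0.008  0.04 ] [0.753 0.081 0.092]
turntable 0.59 [207.2, 186.7, 376.0, 312.4] [ 0.687 -0.047  0.041] [0.817 0.076 0.152]
peg_top 0.76 [251.2, 194.7, 376.3, 290.8] [ 0.588 -0.008  0.04 ] [0.752 0.081 0.086]
chute 0.69 [345.0, 263.9, 479.6, 400.0] [0.738 0.306 0.103] [0.83  0.393 0.135]
ball_center 0.56 [279.2, 239.3, 285.8, 250.9] [ 0.69  -0.07   0.063] [ 0.695 -0.066  0.07 ]
ball_center 0.37 [342.7, 268.5, 479.7, 398.6] [0.74  0.306 0.104] [0.83  0.393 0.133]
socket 0.6 [449.9, 250.5, 470.2, 274.5] [0.439 0.244 0.034] [0.445 0.256 0.051]
multimeter 0
[... 944 characters left out ...]
 0.04 ] [0.686 0.071 0.045]
chute 0.84 [103.4, 36.8, 210.4, 185.3] [0.777 0.309 0.04 ] [0.925 0.455 0.133]
chute 0.39 [259.8, 70.7, 390.7, 237.5] [ 0.62  -0.082  0.041] [0.793 0.066 0.153]
ball_center 0.6 [304.7, 142.4, 347.7, 161.2] [ 0.643 -0.072  0.052] [ 0.668 -0.027  0.135]
socket 0.75 [194.8, 239.0, 210.8, 249.5] [0.425 0.236 0.045] [0.44  0.252 0.053]
multimeter 0.85 [443.0, 200.8, 496.4, 266.9] [ 0.435 -0.416  0.037] [ 0.508 -0.366  0.045]
caliper 0.92 [449.3, 146.4, 491.0, 181.4] [ 0.596 -0.425  0.044] [ 0.643 -0.387  0.067]
wrench 0.56 [239.4, 230.3, 306.8, 281.2] [0.393 0.07  0.007] [0.448 0.136 0.011]
wrench 0.2 [194.1, 237.3, 213.1, 250.1] [0.425 0.233 0.044] [0.44  0.251 0.053]
```

View pics/scene0.png

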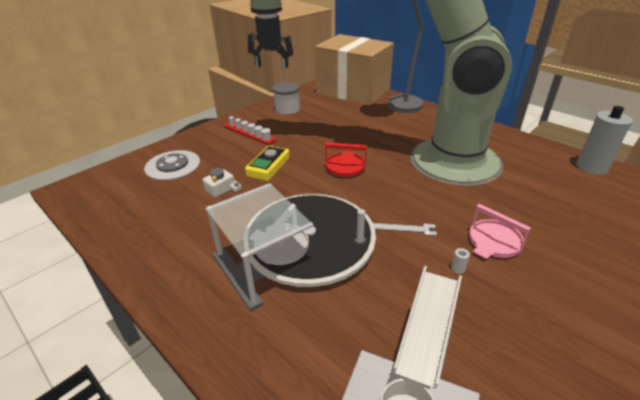

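View pics/top0.png

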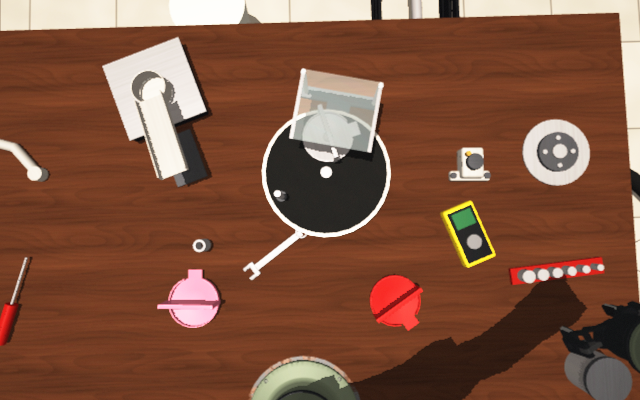

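The candidates for the dish are steel/grey under the guard (scene 283,245; top 328,138), pink (scene 500,235; top 195,300) and red (scene 345,160; top 397,300). The steel dish on the turntable with the ball is the one meant. The peg is at scene (361,225), top (279,195). The chute is at top (165,145), with its mouth towards the robot at about (172,178).

```bash
cat >> h.py <<'E'
def circ(P):
    A=np.c_[2*P,np.ones(len(P))];s=np.linalg.lstsq(A,(P**2).sum(1),rcond=None)[0];return s[:2],np.sqrt(s[2]+s[0]**2+s[1]**2)
E
python3 - <<'E'
from h import *
for n in("scene","top"):
    p=read_camera(n);c=cloud(p);save(p,n+"c.png",(195,170,395,320) if n=="scene" else (240,60,410,250),4 if n=="scene" else 3)
    st=(abs(c[...,2]-.04)<.008)&(np.hypot(c[...,0]-.6,c[...,1]+.08)<.2)
    (cx,cy),r=cv2.minEnclosingCircle(c[st][:,:2].astype(np.float32));print(n,"table",cx,cy,r)
    pg=(c[...,2]>.06)&(np.hypot(c[...,0]-.55,c[...,1]-.03)<.07)
    q=c[pg];print("peg n",len(q),q.mean(0),q[:,2].max(), q[q[:,2]>.12].mean(0))
    g=(abs(c[...,2]-.151)<.008)&(np.hypot(c[...,0]-.7,c[...,1]+.08)<.2)
    if g.sum()>20: print("guard",cv2.minAreaRect((c[g][:,:2]*1000).astype(np.float32)),cv2.boxPoints(cv2.minAreaRect((c[g][:,:2]*1000).astype(np.float32))).round())
    ch=(c[...,2]>.085)&(c[...,2]<.165)&(np.hypot(c[...,0]-.72,c[...,1]-.33)<.16)
    q=c[ch];rc=cv2.minAreaRect((q[:,:2]*1000).astype(np.float32));print("chute",rc,cv2.boxPoints(rc).round().tolist(),len(q))
    bs=cv2.boxPoints(rc)
    A=np.c_[q[:,:2],np.ones(len(q))];print("plane",np.linalg.lstsq(A,q[:,2],rcond=None)[0])
    d=(c[...,2]>.055)&(np.hypot(c[...,0]-.69,c[...,1]+.08)<.1)&(c[...,2]<.14); q=c[d];print("dishpts",len(q),np.median(q,0),q[q[:,2]>.11].mean(0) if (q[:,2]>.11).any() else "")
E
```

```text
scene table 0.5981535911560059 -0.07113680243492126 0.16239701211452484
peg n 184 [0.54769618 0.04270574 0.09985634] 0.13236081665635868 [0.54645111 0.0414257  0.12803034]
guard ((723.6979370117188, -97.67172241210938), (188.1678009033203, 162.04783630371094), 78.09040832519531) [[ 625. -173.]
 [ 784. -206.]
 [ 822.  -22.]
 [ 664.   11.]]
chute ((706.1736450195312, 310.57391357421875), (242.19325256347656, 74.2031478881836), 17.444171905517578) [[580.0, 310.0], [602.0, 239.0], [833.0, 311.0], [811.0, 382.0]] 4736
plane [-0.15324553 -0.04729829  0.23611326]
dishpts 338 [ 0.7083426  -0.05058562  0.06209174] [ 0.62468152 -0.09412529  0.12391527]
top table 0.5962211489677429 -0.07439231127500534 0.15985296666622162
peg n 60 [0.53896634 0.03570925 0.11807245] 0.13386366297293595 [0.5398111  0.03735485 0.1295187 ]
guard ((721.0880126953125, -100.07530212402344), (186.7948455810547, 161.70953369140625), 78.29496765136719) [[ 623. -175.]
 [ 781. -208.]
 [ 819.  -25.]
 [ 661.    8.]]
chute ((718.3831787109375, 314.0174255371094), (274.5126953125, 83.26136779785156), 19.281354904174805) [[575.0, 308.0], [603.0, 229.0], [862.0, 320.0], [834.0, 399.0]] 2659
plane [-0.14855192 -0.05826869  0.23641196]
dishpts 174 [ 0.63183212 -0.09120605  0.06469803] [ 0.63171058 -0.09385681  0.12356408]
```

View pics/scenec.png

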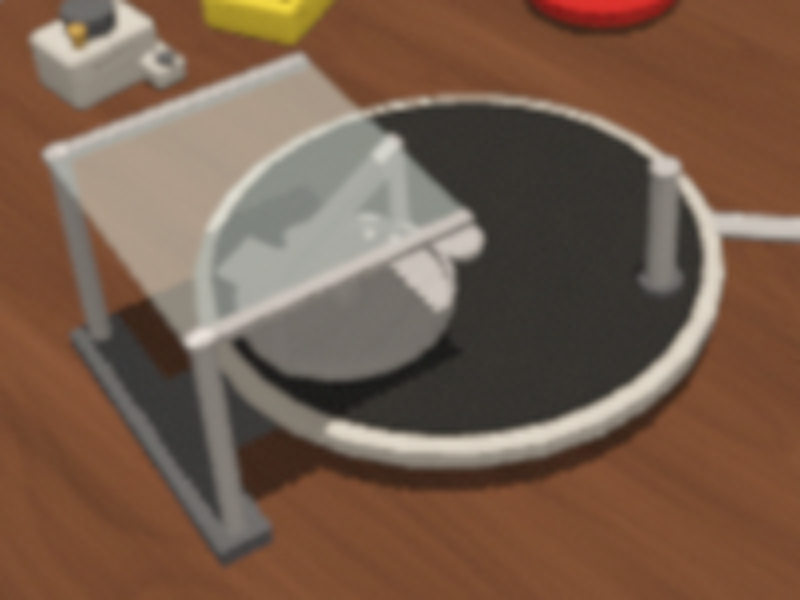

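```bash
cat >> h.py <<'E'
from scipy.spatial.transform import Rotation as Ro
def yaw(): 
    y=Ro.from_quat(ctrl.get_state()["tcp_rot"]).apply([0,1,0]);return np.degrees(np.arctan2(y[1],y[0]))
def go(T):
    """world targets (x,y,z,yaw deg of tool y) -> shares of x,y,z,rz"""
    s=ctrl.get_state();R=Ro.from_quat(s["tcp_rot"]);y0=yaw()
    print("t",round(s["time"],2),"pos",s["tcp_pos"].round(4),"yaw",round(y0,1),"gap",round(s["finger_gap"],3),"F",np.round(s["force"],1),"q7",round(s["qpos"][6],2))
    for t in T:
        d=R.inv().apply(np.array(t[:3])-s["tcp_pos"])/.4
        print(d.round(3).tolist(),round(-((t[3]-y0+180)%360-180)/360,3))
E
python3 - <<'E'
from h import *
go([(.407,-.262,.24,-25),(.541,.038,.22,15)])
E
```

```text
t 1.2 pos [ 0.2734 -0.562   0.2313] yaw -64.1 gap 0.999 F [-0.5  0.1 -0.6] q7 -0.11
[0.628, -0.528, -0.022] -0.108
[1.258, -1.056, 0.028] -0.22
```

Call:
arm_command:
  motion: [0.62,-0.53,-0.02,0,0,-0.1,1,0.62,-0.53,-0.02,0,0,-0.1,1,0.62,-0.53,-0.02,0,0,-0.1,1,0.62,-0.53,-0.02,0,0,-0.1,1,0.62,-0.53,-0.02,0,0,-0.1,1,0.62,-0.53,-0.02,0,0,-0.1,1,0.62,-0.53,-0.02,0,0,-0.1,1,0.62,-0.53,-0.02,0,0,-0.1,1,0.62,-0.53,-0.02,0,0,-0.1,1,0.62,-0.53,-0.02,0,0,-0.1,1]

```text
time: 2.2
tcp_pos: [0.4032, -0.2639, 0.2393]
tcp_rot: [0.858, 0.514, -0.0, 0.0]
force: [0.5, -0.3, 0.6]
finger_gap: 0.998
gripper_force: 0.0
```

Run:
```python
from h import *
go([(.541,.038,.20,15),(.541,.038,.075,15)])
```

```text
t 2.2 pos [ 0.4032 -0.2639  0.2393] yaw -28.1 gap 0.998 F [ 0.5 -0.3  0.6] q7 -0.14
[0.828, -0.052, 0.098] -0.12
[0.828, -0.052, 0.41] -0.12
```

Call:
arm_command:
  motion: [0.828,-0.052,0.1,0,0,-0.12,1,0.828,-0.052,0.1,0,0,-0.12,1,0.828,-0.052,0.1,0,0,-0.12,1,0.828,-0.052,0.1,0,0,-0.12,1,0.828,-0.052,0.1,0,0,-0.12,1,0.828,-0.052,0.1,0,0,-0.12,1,0.828,-0.052,0.1,0,0,-0.12,1,0.828,-0.052,0.1,0,0,-0.12,1,0.828,-0.052,0.1,0,0,-0.12,1,0.828,-0.052,0.1,0,0,-0.12,1]

```text
time: 3.2
tcp_pos: [0.541, 0.0374, 0.1992]
tcp_rot: [0.609, 0.793, -0.0, 0.0]
force: [0.3, -0.5, -1.1]
finger_gap: 1.004
gripper_force: 0.0
```

Run:
```python
from h import *
go([(.541,.038,.078,15)])
p=read_camera("scene");save(p,"s1.png",(195,100,455,295),3)
```

```text
t 3.2 pos [0.541  0.0374 0.1992] yaw 15.0 gap 1.004 F [ 0.3 -0.5 -1.1] q7 -0.19
[0.002, 0.001, 0.303] 0.0
```

View pics/s1.png

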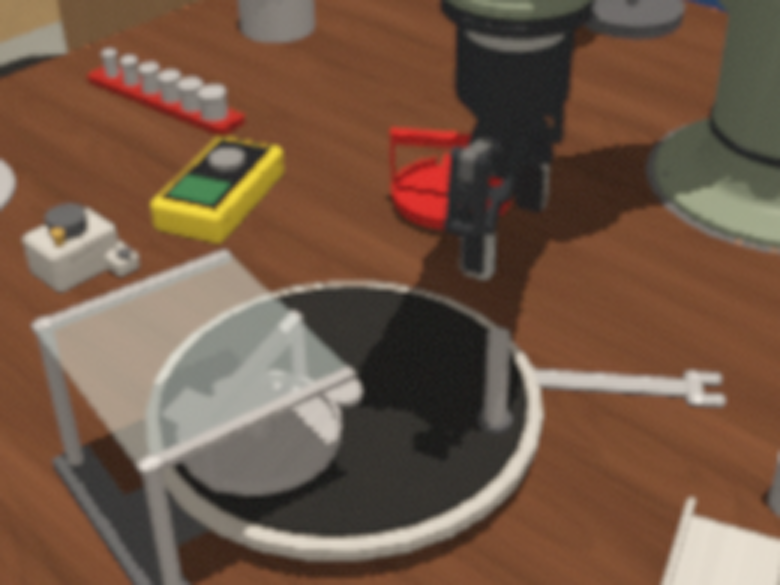

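The gripper is open above the peg (peg top at crop 497,332). Next it goes down and grips.

Call:
arm_command:
  motion: [0,0,0.1,0,0,0,1,0,0,0.2,0,0,0,1,0,0,0.3,0,0,0,1,0,0,0.3,0,0,0,1,0,0,0.3,0,0,0,0.5,0,0,0.3,0,0,0,0.1,0,0,0.3,0,0,0,0,0,0,0.3,0,0,0,0,0,0,0.3,0,0,0,0,0,0,0.3,0,0,0,0]

```text
time: 4.25
tcp_pos: [0.5419, 0.0391, 0.0804]
tcp_rot: [0.608, 0.794, 0.001, 0.001]
force: [-0.2, -2.1, 13.9]
finger_gap: 0.171
gripper_force: 58.2
```

Run:
```python
from h import *
A=np.array([.5972,-.0728]);s=ctrl.get_state();d=s["tcp_pos"][:2]-A
print(np.hypot(*d),np.degrees(np.arctan2(d[1],d[0])),s["gripper_force"])
a0=np.degrees(np.arctan2(d[1],d[0]))
z=s["tcp_pos"][2]
def arc(a):return (*(A+.125*np.array([np.cos(np.radians(a)),np.sin(np.radians(a))])),z,15+(a-a0)*.85)
go([arc(a0+k) for k in (1,2.5,5,7.5,10,12.5,15,17.5,20,22.5)])
```

```text
0.12484511020124854 116.2904624340489 58.207104206085205
t 4.25 pos [0.5419 0.0391 0.0804] yaw 15.1 gap 0.171 F [-0.2 -2.1 13.9] q7 -0.3
[-0.001, -0.005, -0.0] -0.002
[-0.003, -0.013, -0.0] -0.006
[-0.006, -0.027, -0.0] -0.011
[-0.01, -0.04, -0.0] -0.017
[-0.015, -0.052, -0.0] -0.023
[-0.02, -0.065, -0.0] -0.029
[-0.026, -0.077, -0.0] -0.035
[-0.032, -0.089, -0.0] -0.041
[-0.039, -0.101, -0.0] -0.047
[-0.046, -0.113, -0.0] -0.053
```

Call:
arm_command:
  motion: [-0.001,-0.005,0,0,0,-0.002,0,-0.003,-0.013,0,0,0,-0.006,0,-0.006,-0.027,0,0,0,-0.011,0,-0.01,-0.04,0,0,0,-0.017,0,-0.015,-0.052,0,0,0,-0.023,0,-0.02,-0.065,0,0,0,-0.029,0,-0.026,-0.077,0,0,0,-0.035,0,-0.032,-0.089,0,0,0,-0.041,0,-0.039,-0.101,0,0,0,-0.047,0,-0.046,-0.113,0,0,0,-0.053,0]

```text
time: 5.25
tcp_pos: [0.5047, 0.0095, 0.0805]
tcp_rot: [0.467, 0.884, 0.001, 0.002]
force: [-1.4, 12.8, 4.9]
finger_gap: 0.169
gripper_force: 58.8
```

```bash
cat >> h.py <<'E'
A=np.array([.5972,-.0728])
def arcs(ks):
    s=ctrl.get_state();d=s["tcp_pos"][:2]-A;a0=np.degrees(np.arctan2(d[1],d[0]));y=yaw();print("r",np.hypot(*d),"a",a0)
    go([(*(A+.125*np.array([np.cos(np.radians(a0+k)),np.sin(np.radians(a0+k))])),s["tcp_pos"][2],y+k*.85) for k in ks])
E
python3 - <<'E'
from h import *
arcs(np.arange(1,11)*2.8)
E
```

```text
r 0.12376771211158623 a 138.33514902893842
t 5.25 pos [0.5047 0.0095 0.0805] yaw 34.3 gap 0.169 F [-1.4 12.8  4.9] q7 -0.01
[-0.001, -0.015, -0.0] -0.007
[-0.006, -0.03, -0.0] -0.013
[-0.011, -0.044, -0.0] -0.02
[-0.017, -0.058, -0.0] -0.026
[-0.024, -0.072, -0.0] -0.033
[-0.032, -0.085, -0.0] -0.04
[-0.04, -0.098, -0.0] -0.046
[-0.049, -0.111, -0.0] -0.053
[-0.058, -0.123, -0.0] -0.059
[-0.068, -0.134, -0.0] -0.066
```

Call:
arm_command:
  motion: [-0.001,-0.015,0,0,0,-0.007,0,-0.006,-0.03,0,0,0,-0.013,0,-0.011,-0.044,0,0,0,-0.02,0,-0.017,-0.058,0,0,0,-0.026,0,-0.024,-0.072,0,0,0,-0.033,0,-0.032,-0.085,0,0,0,-0.04,0,-0.04,-0.098,0,0,0,-0.046,0,-0.049,-0.111,0,0,0,-0.053,0,-0.058,-0.123,0,0,0,-0.059,0,-0.068,-0.134,0,0,0,-0.066,0]

```text
time: 6.25
tcp_pos: [0.4772, -0.0435, 0.0805]
tcp_rot: [0.275, 0.961, 0.001, 0.004]
force: [24.7, -4.4, -9.9]
finger_gap: 0.171
gripper_force: 59.1
```

Run:
```python
from h import *
arcs(np.arange(1,11)*2.8)
p=read_camera("scene");save(p,"s2.png",(195,100,455,295),3)
```

```text
r 0.12348728496821114 a 166.2965013388256
t 6.25 pos [ 0.4772 -0.0435  0.0805] yaw 58.0 gap 0.171 F [24.7 -4.4 -9.9] q7 0.42
[-0.002, -0.016, -0.0] -0.007
[-0.007, -0.03, -0.0] -0.013
[-0.014, -0.043, -0.0] -0.02
[-0.021, -0.057, -0.0] -0.026
[-0.029, -0.07, -0.0] -0.033
[-0.037, -0.083, -0.0] -0.04
[-0.046, -0.095, -0.0] -0.046
[-0.056, -0.107, -0.0] -0.053
[-0.066, -0.118, -0.0] -0.059
[-0.077, -0.129, -0.0] -0.066
```

View pics/s2.png

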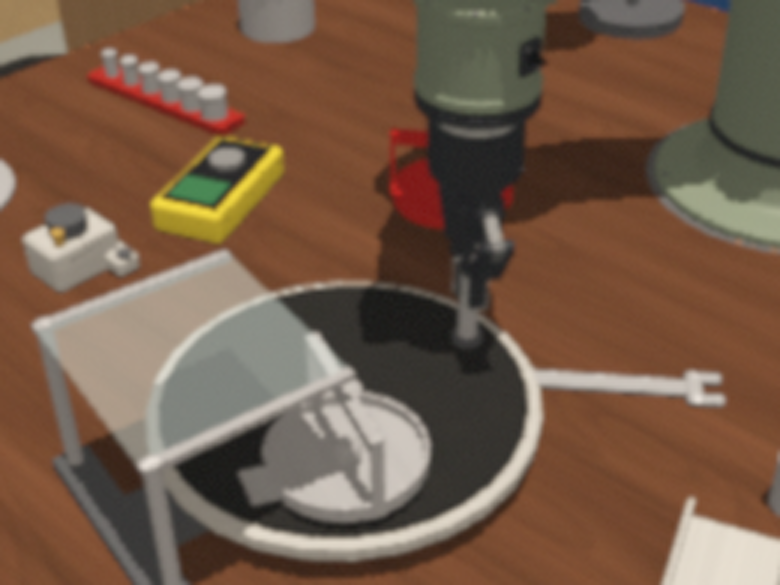

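The dish is riding along with the table, lip (crop 265,485) pointing outward and the ball hidden behind the bar. I'll carry on with a slightly smaller radius to ease the radial force.

Call:
arm_command:
  motion: [-0.005,-0.015,0,0,0,-0.007,0,-0.011,-0.03,0,0,0,-0.013,0,-0.018,-0.043,0,0,0,-0.02,0,-0.025,-0.057,0,0,0,-0.026,0,-0.033,-0.07,0,0,0,-0.033,0,-0.041,-0.083,0,0,0,-0.04,0,-0.05,-0.095,0,0,0,-0.046,0,-0.06,-0.107,0,0,0,-0.053,0,-0.07,-0.118,0,0,0,-0.059,0,-0.08,-0.129,0,0,0,-0.066,0]

```text
time: 7.3
tcp_pos: [0.4774, -0.1025, 0.0805]
tcp_rot: [0.071, 0.997, 0.002, 0.004]
force: [26.8, 8.1, -14.1]
finger_gap: 0.167
gripper_force: 59.2
```

```bash
sed -i 's/^A=.*/A=np.array([.5987,-.0732])/' h.py
python3 - <<'E'
from h import *
arcs(np.arange(1,11)*2.6)
E
```

```text
r 0.12483577902833892 a -166.4019649425767
t 7.3 pos [ 0.4774 -0.1025  0.0805] yaw 81.9 gap 0.167 F [ 26.8   8.1 -14.1] q7 0.89
[-0.005, -0.013, -0.0] -0.006
[-0.011, -0.026, -0.0] -0.012
[-0.018, -0.038, 0.0] -0.018
[-0.025, -0.051, 0.0] -0.025
[-0.033, -0.063, 0.0] -0.031
[-0.041, -0.074, 0.0] -0.037
[-0.05, -0.085, 0.0] -0.043
[-0.06, -0.096, 0.0] -0.049
[-0.069, -0.106, 0.0] -0.055
[-0.08, -0.116, 0.0] -0.061
```

Call:
arm_command:
  motion: [-0.009,-0.013,0,0,0,-0.006,0,-0.015,-0.026,0,0,0,-0.012,0,-0.022,-0.038,0,0,0,-0.018,0,-0.029,-0.051,0,0,0,-0.025,0,-0.037,-0.063,0,0,0,-0.031,0,-0.045,-0.074,0,0,0,-0.037,0,-0.054,-0.085,0,0,0,-0.043,0,-0.064,-0.096,0,0,0,-0.049,0,-0.073,-0.106,0,0,0,-0.055,0,-0.084,-0.116,0,0,0,-0.061,0]

```text
time: 8.3
tcp_pos: [0.5018, -0.1522, 0.0804]
tcp_rot: [-0.121, 0.993, 0.001, 0.002]
force: [9.6, 7.5, 6.6]
finger_gap: 0.172
gripper_force: 61.1
```

Run:
```python
from h import *
arcs(np.r_[np.arange(1,9)*1.4,11.2,11.2])
```

```text
r 0.12501287280399387 a -140.7907231956901
t 8.3 pos [ 0.5018 -0.1522  0.0804] yaw 104.0 gap 0.172 F [9.6 7.5 6.6] q7 1.34
[-0.003, -0.007, 0.0] -0.003
[-0.007, -0.014, 0.0] -0.007
[-0.011, -0.02, 0.0] -0.01
[-0.014, -0.027, 0.0] -0.013
[-0.018, -0.033, 0.0] -0.017
[-0.023, -0.04, 0.0] -0.02
[-0.027, -0.046, 0.0] -0.023
[-0.031, -0.052, 0.0] -0.026
[-0.031, -0.052, 0.0] -0.026
[-0.031, -0.052, 0.0] -0.026
```

Call:
arm_command:
  motion: [-0.003,-0.007,0,0,0,-0.003,0,-0.007,-0.014,0,0,0,-0.007,0,-0.011,-0.02,0,0,0,-0.01,0,-0.014,-0.027,0,0,0,-0.013,0,-0.018,-0.033,0,0,0,-0.017,0,-0.023,-0.04,0,0,0,-0.02,0,-0.027,-0.046,0,0,0,-0.023,0,-0.031,-0.052,0,0,0,-0.026,0,-0.031,-0.052,0,0,0,-0.026,0,-0.031,-0.052,0,0,0,-0.026,0]

```text
time: 9.3
tcp_pos: [0.5152, -0.1662, 0.0802]
tcp_rot: [-0.202, 0.979, 0.003, -0.001]
force: [-22.0, 32.6, 31.8]
finger_gap: 0.167
gripper_force: 64.3
```

Run:
```python
from h import *
arcs([1])
```

```text
r 0.12497384666413966 a -131.9142387291548
t 9.3 pos [ 0.5152 -0.1662  0.0802] yaw 113.3 gap 0.167 F [-22.   32.6  31.8] q7 1.52
[-0.002, -0.005, -0.0] -0.002
```

The peg is at 228° with about 40 N of resistance, so the table is at its stop. Next I release it and rise.

Call:
arm_command:
  motion: [0.002,0.006,0,0,0,0,0,0.002,0.008,0,0,0,0,0.4,0.002,0.008,0,0,0,0,1,0.002,0.008,0,0,0,0,1,0.002,0.008,0,0,0,0,1,0.002,0.008,-0.1,0,0,0,1,0.002,0.008,-0.2,0,0,0,1,0.002,0.008,-0.3,0,0,0,1,-0.05,0.008,-0.42,0,0,0,1,-0.05,0.008,-0.45,0,0,0,1]

```text
time: 10.3
tcp_pos: [0.5363, -0.1601, 0.2637]
tcp_rot: [-0.2, 0.98, -0.001, 0.003]
force: [-0.6, 0.2, -0.2]
finger_gap: 1.001
gripper_force: 0.0
```

Run:
```python
from h import *
go([])
for n in("scene","top"):
    p=read_camera(n);c=cloud(p);save(p,n+"2.png",(225,170,485,365) if n=="scene" else (90,20,400,250),3 if n=="scene" else 2.5)
    r=cut_out(p,"dish")
    for q in r[:4]:
        m=q["region"]&(p["depth"]>0);print(n,round(q["conf"],2),q["bbox"],np.median(c[m],0).round(3))
    near=np.hypot(c[...,0]-.59,c[...,1]-.01)<.09
    m=near&(c[...,2]>.115)&(c[...,2]<.135);q=c[m]
    if len(q)>8:
        v=cv2.fitLine(q[:,:2].astype(np.float32),cv2.DIST_HUBER,0,.01,.01).ravel();t=(q[:,:2]-v[2:])@v[:2]
        print("bar",len(q),np.degrees(np.arctan2(v[1],v[0])),v[2:]+v[:2]*(np.percentile(t,2)+np.percentile(t,98))/2,np.ptp(t),np.median(q[:,2]))
    m=near&(c[...,2]>.045)&(c[...,2]<.1);print("dish circle",cv2.minEnclosingCircle(c[near&(c[...,2]>.052)&(c[...,2]<.065)][:,:2].astype(np.float32)))
    b=cut_out(p,"ball_center")[:2]
    for q in b: m=q["region"]&(p["depth"]>0);print("ball",round(q["conf"],2),q["bbox"],np.median(c[m],0).round(3),c[m][:,2].max())
    ch=(abs(c[...,2]-.118)<.033)&(abs(c[...,0]-.74)<.14)&(abs(c[...,1]-.32)<.1)
    w=c[ch];print("chute",cv2.minAreaRect((w[:,:2]*1000).astype(np.float32)))
    np.savez(n+"2.npz",c=c,f=p["frame"])
```

```text
t 10.3 pos [ 0.5363 -0.1601  0.2637] yaw 113.1 gap 1.001 F [-0.6  0.2 -0.2] q7 1.7
scene 0.76 [469.5, 203.2, 529.6, 258.0] [0.292 0.265 0.013]
scene 0.69 [315.1, 210.4, 371.2, 263.3] [0.578 0.013 0.053]
scene 0.63 [324.6, 141.2, 367.8, 177.9] [ 0.276 -0.233  0.014]
bar 343 -52.54974 [0.57728755 0.01141887] 0.12664964009925367 0.12354656662154628
dish circle ((0.583967387676239, 0.012969546020030975), 0.0720210149884224)
ball 0.53 [335.3, 230.0, 345.7, 244.2] [0.579 0.014 0.065] 0.07104825266114068
chute ((706.9039916992188, 310.87249755859375), (239.61648559570312, 74.08787536621094), 17.436668395996094)
top 0.83 [267.6, 154.8, 317.9, 208.8] [0.573 0.009 0.052]
top 0.66 [161.1, 269.5, 223.7, 327.6] [0.29  0.263 0.012]
bar 278 -52.447803 [0.57062453 0.00680809] 0.1259163194971317 0.12446626673001854
dish circle ((0.5781793594360352, 0.012543458491563797), 0.0707683339715004)
ball 0.45 [292.2, 179.3, 298.4, 187.3] [0.567 0.004 0.069] 0.0733956382749057
chute ((718.0263671875, 317.140869140625), (270.9331359863281, 81.64015197753906), 17.915714263916016)
```

View pics/top2.png

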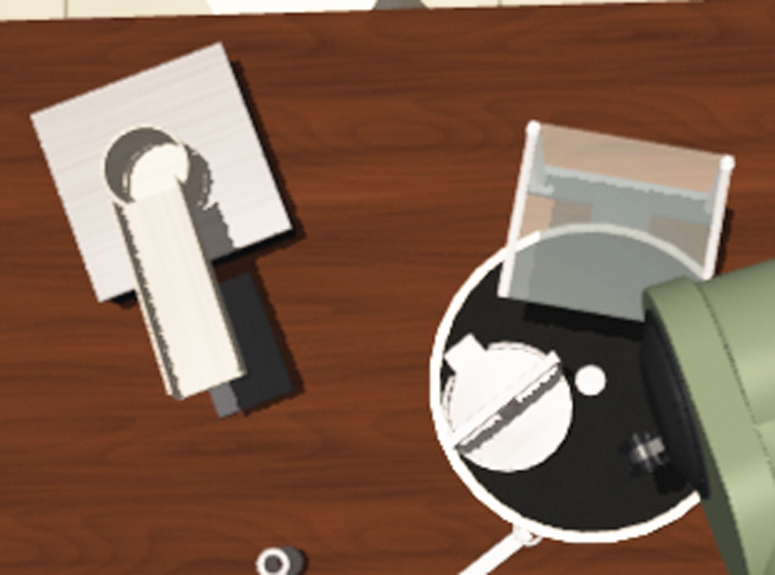

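View pics/scene2.png

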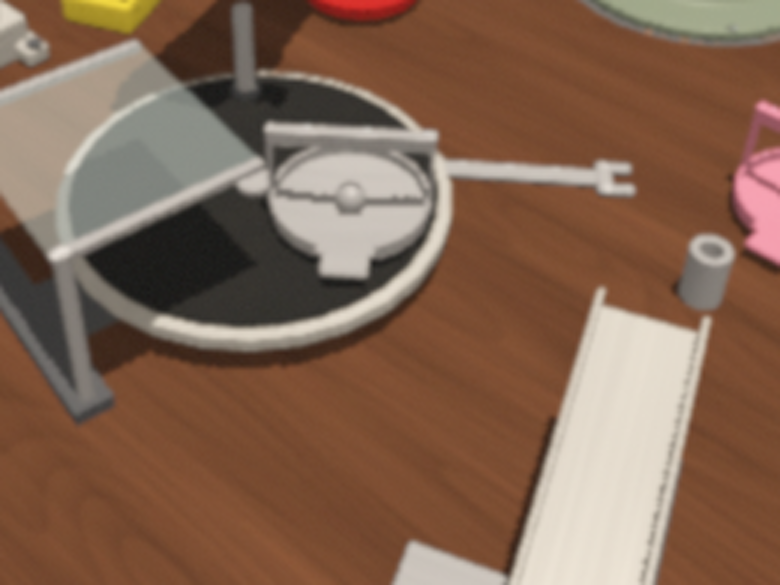

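The top crop shows the dish centred at (508,408) with its lip at (465,350), about 37° in world yaw. The bar runs from (458,448) to (558,368), and the chute's mouth is at about (207,385). In the scene crop the ball is mid-dish at (350,197).

Run:
```python
from h import *
go([(.5722,.008,.20,37.5)])
for n in("scene","top"):
    c=np.load(n+"2.npz")["c"]
    # chute frame: u along 18 deg
    for th in (16,18,20):
        R=np.radians(th);u=np.array([np.cos(R),np.sin(R)]);v=np.array([-u[1],u[0]])
        m=(c[...,2]>.09)&(c[...,2]<.16)&(np.hypot(c[...,0]-.72,c[...,1]-.31)<.17)
        q=c[m];a=q[:,:2]@u;b=q[:,:2]@v
        e=[]
        for k in np.arange(.73,.86,.02):
            s=(abs(a-k)<.012)
            if s.sum()>20:e.append((round(k,2),*np.percentile(b[s],[3,97]).round(4),round(float(np.median(q[s,2])),4),int(s.sum())))
        print(n,th,"a-range",np.percentile(a,[.5,1,3,99]).round(3));print(e)
```

```text
t 10.6 pos [ 0.533  -0.1613  0.258 ] yaw 113.0 gap 1.005 F [ 0.1 -0.3  0.6] q7 1.7
[-0.256, 0.351, 0.145] 0.21
scene 16 a-range [0.646 0.648 0.653 0.842]
[(np.float64(0.73), np.float64(0.071), np.float64(0.1328), 0.1174, 512), (np.float64(0.75), np.float64(0.0722), np.float64(0.1341), 0.1143, 549), (np.float64(0.77), np.float64(0.0735), np.float64(0.1355), 0.1113, 584), (np.float64(0.79), np.float64(0.0748), np.float64(0.1368), 0.1082, 621), (np.float64(0.81), np.float64(0.0761), np.float64(0.138), 0.1052, 659), (np.float64(0.83), np.float64(0.0773), np.float64(0.1401), 0.102, 725), (np.float64(0.85), np.float64(0.0768), np.float64(0.141), 0.1006, 179)]
scene 18 a-range [0.649 0.651 0.656 0.845]
[(np.float64(0.73), np.float64(0.0455), np.float64(0.107), 0.1178, 515), (np.float64(0.75), np.float64(0.0461), np.float64(0.1077), 0.1148, 547), (np.float64(0.77), np.float64(0.0466), np.float64(0.1084), 0.1117, 574), (np.float64(0.79), np.float64(0.0471), np.float64(0.109), 0.1087, 621), (np.float64(0.81), np.float64(0.0478), np.float64(0.1096), 0.1057, 643), (np.float64(0.83), np.float64(0
[... 1546 characters left out ...]
00), (np.float64(0.83), np.float64(0.0453), np.float64(0.1095), 0.1022, 295), (np.float64(0.85), np.float64(0.0458), np.float64(0.112), 0.1008, 53)]
top 20 a-range [0.646 0.647 0.651 0.843]
[(np.float64(0.73), np.float64(0.0168), np.float64(0.0808), 0.1178, 308), (np.float64(0.75), np.float64(0.0167), np.float64(0.0808), 0.1151, 305), (np.float64(0.77), np.float64(0.0166), np.float64(0.0806), 0.1116, 305), (np.float64(0.79), np.float64(0.0165), np.float64(0.0807), 0.1087, 296), (np.float64(0.81), np.float64(0.0165), np.float64(0.0806), 0.1057, 301), (np.float64(0.83), np.float64(0.0164), np.float64(0.0805), 0.1025, 294), (np.float64(0.85), np.float64(0.0164), np.float64(0.0821), 0.1011, 79)]
```

Call:
arm_command:
  motion: [-0.256,0.351,0.14,0,0,0.21,1,-0.256,0.351,0.14,0,0,0.21,1,-0.256,0.351,0.14,0,0,0.21,1,-0.256,0.351,0.14,0,0,0.21,1,-0.256,0.351,0.14,0,0,0.21,1,-0.256,0.351,0.14,0,0,0.21,1,-0.256,0.351,0.14,0,0,0.21,1,-0.256,0.351,0.14,0,0,0.21,1,-0.256,0.351,0.14,0,0,0.21,1,-0.256,0.351,0.14,0,0,0.21,1]

```text
time: 11.6
tcp_pos: [0.5724, 0.0081, 0.2024]
tcp_rot: [0.444, 0.896, -0.001, -0.001]
force: [0.1, 0.4, -0.4]
finger_gap: 0.996
gripper_force: 0.0
```

Run:
```python
from h import *
go([(.5722,.008,.10,37.5)])
```

```text
t 11.6 pos [0.5724 0.0081 0.2024] yaw 37.3 gap 0.996 F [ 0.1  0.4 -0.4] q7 0.19
[-0.0, -0.0, 0.256] -0.001
```

Call:
arm_command:
  motion: [0,0,0.06,0,0,0,1,0,0,0.12,0,0,0,1,0,0,0.18,0,0,0,1,0,0,0.22,0,0,0,1,0,0,0.25,0,0,0,1,0,0,0.256,0,0,0,0.8,0,0,0.256,0,0,0,0.6,0,0,0.256,0,0,0,0.5,0,0,0.256,0,0,0,0.4,0,0,0.256,0,0,0,0.35]

```text
time: 12.6
tcp_pos: [0.5733, 0.0082, 0.1015]
tcp_rot: [0.443, 0.897, 0.0, 0.0]
force: [0.2, 0.1, 0.1]
finger_gap: 0.353
gripper_force: 0.0
```

Run:
```python
from h import *
go([])
p=read_camera("scene");save(p,"s4.png",(280,150,400,280),4)
```

```text
t 12.6 pos [0.5733 0.0082 0.1015] yaw 37.5 gap 0.353 F [0.2 0.1 0.1] q7 0.1
```

View pics/s4.png

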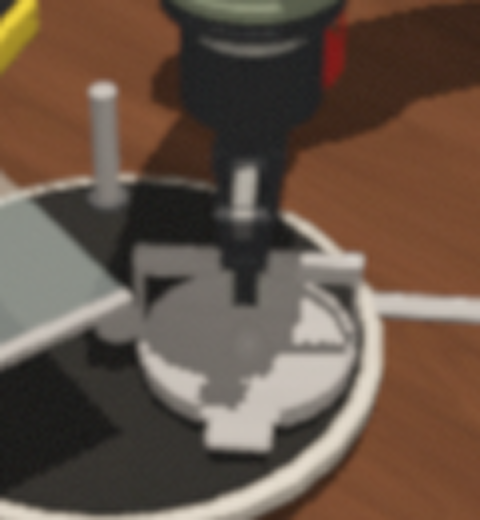

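The fingers (crop 245,280) straddle the middle of the bar, and the ball is at (247,345). I'll close slowly.

Call:
arm_command:
  motion: [0,0,0,0,0,0,0.32,0,0,0,0,0,0,0.29,0,0,0,0,0,0,0.26,0,0,0,0,0,0,0.23,0,0,0,0,0,0,0.2,0,0,0,0,0,0,0.17,0,0,0,0,0,0,0.14,0,0,0,0,0,0,0.1,0,0,0,0,0,0,0.05,0,0,0,0,0,0,0]

```text
time: 13.65
tcp_pos: [0.5728, 0.0082, 0.1008]
tcp_rot: [0.443, 0.897, -0.0, -0.0]
force: [0.4, 0.4, -2.1]
finger_gap: 0.105
gripper_force: 58.4
```

Call:
arm_command:
  motion: [0,0,0,0,0,0,0,0,0,-0.001,0,0,0,0,0,0,-0.003,0,0,0,0,0,0,-0.007,0,0,0,0,0,0,-0.013,0,0,0,0,0,0,-0.021,0,0,0,0,0,0,-0.03,0,0,0,0,0,0,-0.04,0,0,0,0,0,0,-0.05,0,0,0,0,0,0,-0.058,0,0,0,0]

```text
time: 14.65
tcp_pos: [0.573, 0.0083, 0.1246]
tcp_rot: [0.443, 0.897, 0.0, 0.0]
force: [0.3, 0.2, -3.5]
finger_gap: 0.101
gripper_force: 58.4
```

Run:
```python
from h import *
go([(.5722,.008,.226,37.5)])
p=read_camera("scene");c=cloud(p);print(ctrl.get_state()["gripper_force"])
for q in cut_out(p,"ball_center")[:2]: m=q["region"]&(p["depth"]>0);print("ball",round(q["conf"],2),q["bbox"],np.median(c[m],0).round(3))
for q in cut_out(p,"dish")[:3]: m=q["region"]&(p["depth"]>0);print("dish",round(q["conf"],2),q["bbox"],np.median(c[m],0).round(3))
```

```text
t 14.65 pos [0.573  0.0083 0.1246] yaw 37.5 gap 0.101 F [ 0.3  0.2 -3.5] q7 0.12
[0.001, -0.002, -0.254] -0.0
58.38822662830353
ball 0.56 [340.1, 222.8, 347.3, 236.2] [0.579 0.013 0.089]
ball 0.43 [250.1, 171.6, 376.7, 290.2] [ 0.65  -0.021  0.04 ]
dish 0.82 [310.8, 203.6, 373.5, 254.8] [0.577 0.011 0.077]
dish 0.7 [471.1, 203.3, 530.5, 255.9] [0.291 0.265 0.013]
dish 0.61 [354.5, 150.1, 365.5, 175.2] [ 0.255 -0.18   0.018]
```

Call:
arm_command:
  motion: [0,0,-0.002,0,0,0,0,0,0,-0.015,0,0,0,0,0,0,-0.041,0,0,0,0,0,0,-0.081,0,0,0,0,0,0,-0.127,0,0,0,0,0,0,-0.173,0,0,0,0,0,0,-0.213,0,0,0,0,0,0,-0.239,0,0,0,0,0,0,-0.252,0,0,0,0,0,0,-0.254,0,0,0,0]

```text
time: 15.8
tcp_pos: [0.5731, 0.0083, 0.2263]
tcp_rot: [0.443, 0.897, 0.0, 0.0]
force: [-0.4, 0.6, -2.5]
finger_gap: 0.105
gripper_force: 58.5
```

Run:
```python
from h import *
s=ctrl.get_state();x0=s["tcp_pos"];F=np.array([.532,.2463,.222]);R=Ro.from_quat(s["tcp_rot"]);go([])
t=np.arange(1,41)/40;b=10*t**3-15*t**4+6*t**5;pb=0;R0=R.as_matrix()
th=-17.5
for k in range(4):
    bb=b[k*10:k*10+10]
    a=np.radians(th*pb);Rk=Ro.from_euler("z",a)*R
    for v in bb:
        d=Rk.inv().apply((F-x0)*(v-pb))/.4;print(*d.round(3),0,0,round(-th*(v-pb)/360,4),0,sep=", ",end=",  ")
    pb=bb[-1];print("\n")
```

```text
t 15.8 pos [0.5731 0.0083 0.2263] yaw 37.5 gap 0.105 F [-0.4  0.6 -2.5] q7 0.21
0.0, 0.0, 0.0, 0, 0, 0.0, 0,  0.001, 0.0, 0.0, 0, 0, 0.0001, 0,  0.002, 0.001, 0.0, 0, 0, 0.0002, 0,  0.005, 0.002, 0.0, 0, 0, 0.0004, 0,  0.009, 0.005, 0.0, 0, 0, 0.0008, 0,  0.014, 0.007, 0.0, 0, 0, 0.0013, 0,  0.022, 0.011, 0.0, 0, 0, 0.002, 0,  0.031, 0.016, 0.001, 0, 0, 0.0028, 0,  0.042, 0.022, 0.001, 0, 0, 0.0038, 0,  0.055, 0.029, 0.001, 0, 0, 0.005, 0,  

0.015, 0.007, 0.0, 0, 0, 0.0014, 0,  0.032, 0.016, 0.001, 0, 0, 0.0029, 0,  0.051, 0.025, 0.001, 0, 0, 0.0046, 0,  0.072, 0.035, 0.001, 0, 0, 0.0064, 0,  0.093, 0.045, 0.002, 0, 0, 0.0083, 0,  0.116, 0.056, 0.002, 0, 0, 0.0104, 0,  0.14, 0.068, 0.003, 0, 0, 0.0125, 0,  0.165, 0.08, 0.003, 0, 0, 0.0147, 0,  0.19, 0.092, 0.004, 0, 0, 0.017, 0,  0.215, 0.104, 0.004, 0, 0, 0.0193, 0,  

0.027, 0.009, 0.0, 0, 0, 0.0023, 0,  0.053, 0.018, 0.001, 0, 0, 0.0045, 0,  0.079, 0.027, 0.001, 0, 0, 0.0067, 0,  0.104, 0.036, 0.002, 0, 0, 0.0089, 0,  0.128, 0.044, 0.002, 0, 0, 0.0109, 0,  0.151, 0.052, 0.003, 0, 0, 0.0129, 0,  0.173, 0.059, 0.003, 0, 0, 0.0147, 0,  0.192, 0.066, 0.004, 0, 0, 0.0164, 0,  0.21, 0.072, 0.004, 0, 0, 0.0179, 0,  0.226, 0.078, 0.004, 0, 0, 0.0193, 0,  

0.015, 0.003, 0.0, 0, 0, 0.0012, 0,  0.027, 0.006, 0.0, 0, 0, 0.0022, 0,  0.037, 0.008, 0.001, 0, 0, 0.0031, 0,  0.045, 0.01, 0.001, 0, 0, 0.0037, 0,  0.052, 0.011, 0.001, 0, 0, 0.0043, 0,  0.056, 0.012, 0.001, 0, 0, 0.0046, 0,  0.059, 0.012, 0.001, 0, 0, 0.0048, 0,  0.06, 0.013, 0.001, 0, 0, 0.005, 0,  0.061, 0.013, 0.001, 0, 0, 0.005, 0,  0.061, 0.013, 0.001, 0, 0, 0.005, 0,
```

Call:
arm_command:
  motion: [0,0,0,0,0,0,0,0.001,0,0,0,0,0.0001,0,0.002,0.001,0,0,0,0.0002,0,0.005,0.002,0,0,0,0.0004,0,0.009,0.005,0,0,0,0.0008,0,0.014,0.007,0,0,0,0.0013,0,0.022,0.011,0,0,0,0.002,0,0.031,0.016,0.001,0,0,0.0028,0,0.042,0.022,0.001,0,0,0.0038,0,0.055,0.029,0.001,0,0,0.005,0]

```text
time: 16.8
tcp_pos: [0.5687, 0.0333, 0.2253]
tcp_rot: [0.457, 0.89, 0.0, -0.0]
force: [-0.2, 0.7, -3.2]
finger_gap: 0.104
gripper_force: 58.5
```

Call:
arm_command:
  motion: [0.015,0.007,0,0,0,0.0014,0,0.032,0.016,0.001,0,0,0.0029,0,0.051,0.025,0.001,0,0,0.0046,0,0.072,0.035,0.001,0,0,0.0064,0,0.093,0.045,0.002,0,0,0.0083,0,0.116,0.056,0.002,0,0,0.0104,0,0.14,0.068,0.003,0,0,0.0125,0,0.165,0.08,0.003,0,0,0.0147,0,0.19,0.092,0.004,0,0,0.017,0,0.215,0.104,0.004,0,0,0.0193,0]

```text
time: 17.8
tcp_pos: [0.5522, 0.1279, 0.2236]
tcp_rot: [0.51, 0.86, -0.0, -0.0]
force: [-1.1, 0.0, -2.0]
finger_gap: 0.105
gripper_force: 58.5
```

Call:
arm_command:
  motion: [0.027,0.009,0,0,0,0.0023,0,0.053,0.018,0.001,0,0,0.0045,0,0.079,0.027,0.001,0,0,0.0067,0,0.104,0.036,0.002,0,0,0.0089,0,0.128,0.044,0.002,0,0,0.0109,0,0.151,0.052,0.003,0,0,0.0129,0,0.173,0.059,0.003,0,0,0.0147,0,0.192,0.066,0.004,0,0,0.0164,0,0.21,0.072,0.004,0,0,0.0179,0,0.226,0.078,0.004,0,0,0.0193,0]

```text
time: 18.8
tcp_pos: [0.5363, 0.2218, 0.2221]
tcp_rot: [0.561, 0.828, 0.0, -0.0]
force: [0.4, 1.1, -2.7]
finger_gap: 0.103
gripper_force: 58.5
```

Call:
arm_command:
  motion: [0.015,0.003,0,0,0,0.0012,0,0.027,0.006,0,0,0,0.0022,0,0.037,0.008,0.001,0,0,0.0031,0,0.045,0.01,0.001,0,0,0.0037,0,0.052,0.011,0.001,0,0,0.0043,0,0.056,0.012,0.001,0,0,0.0046,0,0.059,0.012,0.001,0,0,0.0048,0,0.06,0.013,0.001,0,0,0.005,0,0.061,0.013,0.001,0,0,0.005,0,0.061,0.013,0.001,0,0,0.005,0]

```text
time: 19.8
tcp_pos: [0.5322, 0.2457, 0.2217]
tcp_rot: [0.574, 0.819, 0.0, 0.0]
force: [0.3, 0.6, -3.2]
finger_gap: 0.104
gripper_force: 58.5
```

Run:
```python
from h import *
go([(.532,.2463,.222,20)])
p=read_camera("scene");c=cloud(p);save(p,"s5.png",(330,130,530,280),4)
for q in cut_out(p,"ball_center")[:2]: m=q["region"]&(p["depth"]>0);print("ball",round(q["conf"],2),q["bbox"],np.median(c[m],0).round(3))
near=np.hypot(c[...,0]-.56,c[...,1]-.26)<.13
for n,cc in(("scene",c),("top",cloud(read_camera("top")))):
    q=cc[(abs(cc[...,2]-.18)<.02)&(np.hypot(cc[...,0]-.56,cc[...,1]-.26)<.12)]
    u=np.array([np.cos(.349),np.sin(.349)]);a=q[:,:2]@u;b=q[:,:2]@[-u[1],u[0]];i=a>np.percentile(a,99.5)-.012
    print(n,len(q),"lip a",np.percentile(a,99.5),"b",np.median(b[i]),np.percentile(b[i],[3,97]),"z",np.median(q[i,2]))
```

```text
t 19.8 pos [0.5322 0.2457 0.2217] yaw 20.0 gap 0.104 F [ 0.3  0.6 -3.2] q7 -0.5
[0.001, 0.0, -0.001] -0.0
ball 0.55 [418.1, 195.6, 495.8, 266.6] [0.535 0.251 0.174]
ball 0.49 [447.3, 226.7, 455.4, 241.8] [0.539 0.248 0.187]
scene 2654 lip a 0.663077935191355 b 0.04881110905127984 [0.03261389 0.0640368 ] z 0.17643360390085727
top 1751 lip a 0.6583811578554276 b 0.047806928347620285 [0.03134481 0.06300928] z 0.17612147948732215
```

View pics/s5.png

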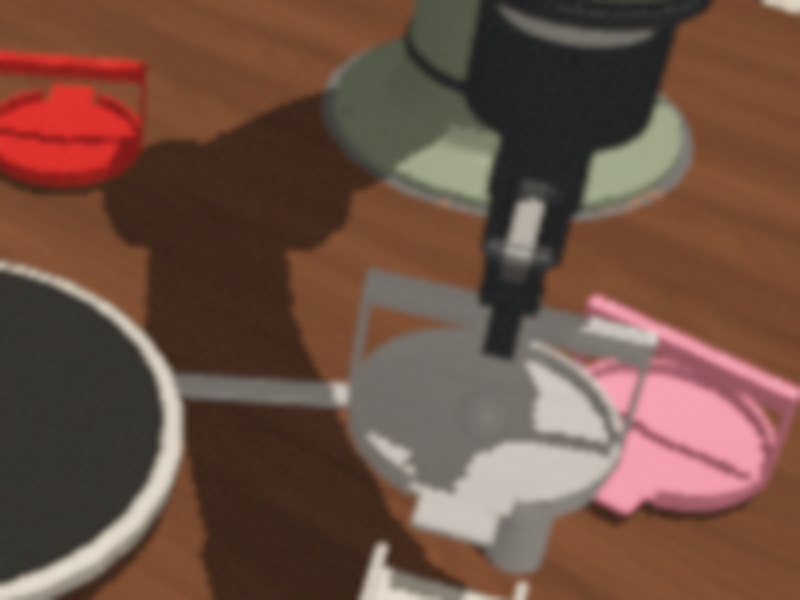

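The lip tip (crop 455,530) is over the chute's upper end, within about 3 mm of the mouth and about 48 mm above it. The ball is mid-dish at (487,412) and the dish is level, so I'm handing in.

```bash
python3 -c "
from plant import job,ctrl
print(ctrl.get_state()['qvel'].round(3));print(job.close_job())"
```

```text
[-0.001  0.001 -0.001  0.    -0.001  0.001  0.001]
the job is handed in; nothing more can be done
None
```

I swung the turntable to its stop and handed in with the dish held still over the chute: lip about 48 mm above the mouth and pointing down the chute, ball in the middle. By my measurements this took only about a 17° turn, not the quarter turn the task described, and the judge's result was not shown.

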